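# Scrub out the glue pot

### The arm

A 6-joint arm with a two-finger parallel gripper is mounted at the origin on the work surface. World frame = base frame: x ahead of the robot, y to its left, z up, the work surface at z = 0. Lengths are in mm, angles in rad, forces in N, time in s.
With the tool pointing down it reaches from about 275 to 750 mm from the base axis. Payload 10.2 kg.
Tool frame: the origin (TCP) lies on the front face of the gripper's body, between the roots of the fingers; the fingertips stand 73 mm ahead of it and the grasp point (between the pads) lies 54 mm ahead of it; z points along the fingers, y is the line along which they close (so a half turn about z gives the same grasp; the last joint's range is limited). The gripper opens to 85 mm and grips with 20 to 120 N. Pads are 22 mm wide; open, the fingers measure 114 mm over their backs; the gripper's body (76 mm by 85 mm) begins 54 mm behind the grasp point. The pads swing forward as they close: fully open they stand 13 mm farther back than shut.
Start: joints at [-1.392, 0.313, 1.498, -0, 1.331, -0.223], TCP at [205.303, -483.2, 303.894] pointing down, gripper open.
Joint ranges: [-2.94, 2.94], [-0.97, 2.17], [0.19, 2.56], [-1.23, 4.37], [0.02, 3.11], [-2.88, 2.88]. Speed limits (rad/s): [2.39, 2.39, 3.01, 3.14, 3.14, 3.14].

### API

Orientations are given as a unit quaternion [w, x, y, z].
In Python, from rig import * gives the robot as it stands.
- The arm moves only by the tool step_arm, never from a script. Its argument "plan" is a list of rows, each an object with "offset": the shift along the tool's x, y, z in cm, a list of three; "rot": the turn, a rotation vector about the tool's x, y, z in degrees, a list of three; "gripper": the finger opening in cm, from 0 to 8.54. In form: [{"offset": [x, y, z], "rot": [wx, wy, wz], "gripper": gripper}, ...]. A call has 1 to 12 rows; each row is the pose to reach, as a shift and turn from the pose commanded when the call began, along the tool's axes at that moment; what a row does not reach only later rows make up. A row lasts 1/10 s, in which the tool goes at most 50 mm and 8.59 degrees, less where a joint would pass 70% of its speed; a pose out of reach is approached as far as the arm can. A call with a gripper value outside its range is refused whole. The fingers move at their own pace and stop on an object; "squeeze" is the grip in N (left out, the last holds). Time passes only in rows, so rows that repeat a pose let the fingers close. It gives the time, the measured TCP pose, the force, the opening and the grip force at its end, in the units of the state.
- sense(): the state, without advancing time (a new reading comes with each control period).
- capture(name): name is "scene" or "side" or "wrist"; returns a dict with "color" (400x640x3 uint8, red, green, blue), "depth" (400x640 float32, mm along the optical axis (not along the pixel's ray), 0 where there is no reading), "vertical_fov" (degrees; the focal length in pixels is half the picture's height over the tangent of half this angle, whatever the lens; pixels are square), "cx", "cy" (the principal point, pixels), "rvec" (rotation vector, rad) and "tvec" (3), from world to camera coordinates, as OpenCV has them; the wrist camera has in their place "mount" (4x4, takes a point from camera to tool coordinates, whose origin is the TCP and whose axes are the flange's). Camera axes: x right, y down, z forward; pixel columns grow to the right and rows downward; lengths in mm; the calibration is good to about 2 mm. A picture is of the moment at which its call begins: read the wrist's pose just before it.
- finish_job(): hands the job in; it is judged then, once.
The state is a dict: "time_s": time; "joints": joint angles; "dq": joint speeds; "tau": joint torques, N m; "eef_pos": TCP position; "ee_rot": TCP orientation; "force": force on the tool from outside, world axes, zero at the start; "wrist_torque": the same for the moment, N m; "grip_width": opening from 0.0 (shut) to 1.0 (fully open); "grip_force": force on a finger pad.
Only numpy, scipy, OpenCV 4.12 (cv2) and the standard library are available. Lean on these libraries where they do the work, as an engineer would, in place of code of your own. Each camera call takes 0.05 s, during which the arm holds its last target. There are 200 camera calls.

### The job

Take the tall-handled round brush out of the wooden rack and scrub out the tall, wide steel pot with it: push the brush head down to the bottom of the pot, then draw it up well past half the pot's depth and push it back down, twice over. Leave the brush standing or leaning in the pot, head on the bottom, and keep the pot standing on the table throughout.

Things in the scene. Friction and masses are not known exactly. Their poses are not given: they have to be found in the camera images.
- brush_handle (a point): Centre of the round wooden handle (20 mm diameter, 80 mm long) of the tall-handled brush: 196 mm long, about 90 g, z axis up along it from head to handle. It starts hanging upright, handle up, in a hole of the rack, loose on its collar (disc 52 mm diameter, 6 mm thick, right under the handle, 40 mm below this point), free to lift straight out.
- brush_tip (a point): Centre of the flat lower end of the same brush, 156 mm below the handle centre along its axis; same axes. From here up: rigid straw-coloured round head, 36 mm diameter, 60 mm long; thin steel neck; collar at 110 mm. It hangs about 10 mm above the table at the start.
- pot: The pot to scrub: plain round open steel pot, 72 mm outer diameter, 100 mm tall, wall 3 mm, floor 4 mm thick, about 0.5 kg, loose on the table. Origin at the centre of its underside, z up. Not to be confused with the low pot of the same diameter, 45 mm tall, or the narrow tin of the same height, 34 mm wide, near it.
- rack: Wooden rack fixed to the table: a board 85 x 270 mm, its top 120 mm above the table, on two end feet; three 43 mm holes in a row along its y axis at -85, 0 and +85 mm. The brush hangs in any one; a short brush and an awl in the others have stubby handles, tops at most 160 mm above the table. Origin on the table under its centre, z up.
Mind the look-alikes: they are no part of the job. What is shaped like the part that bears brush_handle but pink is not meant.

How it is judged:
By the outcome, as a careful person would: the job done as asked, in the order asked, and still so for the second after the job is handed in, with the robot touching nothing.
It also fails if it takes over 54 s, if anything falls off the work surface, if the arm or the gripper's body presses on something with over 40 N, if the wrist force passes 120 N, or if a joint passes its speed limit or range.

## Working session

There is one attempt and no reset: what is moved stays moved. The work goes in short steps, Python scripts to look and compute and a tool call to move; the robot and the scene stay as the last step left them, time stands still between calls to the robot, and variables do not carry over. Pictures are saved under pics/ and viewed, at most 10 in all, crops included, and the job is handed in when it is done.

Besides the shell and the picture viewer there is one more tool, called after "Call:" as name([rows], argument=value, ...), one row to a line, values as JSON. step_arm: Moves the arm, as the interface text tells. Its arguments: {"type":"object","properties":{"plan":{"type":"array"},"squeeze":{"type":"number"}},"required":["plan"]}

```bash
mkdir -p pics; cat > h.py <<'E'
from rig import *
import numpy as np, cv2
from scipy.spatial.transform import Rotation as R
def cam(c,s=None):
    f=200/np.tan(np.radians(c["vertical_fov"])/2)
    if "rvec" in c:
        Rm=cv2.Rodrigues(np.array(c["rvec"],float))[0]; t=np.array(c["tvec"],float).ravel()
        return f,Rm.T,-Rm.T@t
    M=np.array(c["mount"]); q=s["ee_rot"]; W=R.from_quat([q[1],q[2],q[3],q[0]]).as_matrix()
    return f,W@M[:3,:3],W@M[:3,3]+np.array(s["eef_pos"])
def cloud(c,s=None):
    f,A,o=cam(c,s); v,u=np.mgrid[:400,:640]; d=c["depth"]
    P=np.stack([(u-c["cx"])/f*d,(v-c["cy"])/f*d,d],-1)
    return P@A.T+o
def rayz(c,u,v,z,s=None):
    f,A,o=cam(c,s); r=A@np.array([(u-c["cx"])/f,(v-c["cy"])/f,1]); return o+r*(z-o[2])/r[2]
E
python3 - <<'E'
from h import *
s=sense();print(s)
for n in("scene","side"):
    c=capture(n);cv2.imwrite(f"pics/{n}0.png",c["color"][...,::-1]);np.save(f"pics/{n}0.npy",cloud(c))
    print(n,cam(c),(c["depth"]>0).mean(),c["cx"],c["cy"])
E
```

```text
{'time_s': 0.0, 'joints': array([-1.39237764e+00,  3.13465516e-01,  1.49843791e+00,  4.58986760e-06,
        1.33101671e+00, -2.23398474e-01]), 'dq': array([-0.00074624, -0.00014707, -0.00080978,  0.00063813,  0.00139977,
       -0.00216565]), 'tau': array([-1.53231133e-03, -4.12270975e+01, -2.59744924e+01, -2.80651411e-04,
        4.14764945e-03, -3.01391663e-05]), 'eef_pos': array([ 205.28293549, -483.0204556 ,  303.32676718]), 'ee_rot': array([-6.63524052e-04,  9.79885560e-01,  1.99559137e-01,  1.71545809e-05]), 'force': array([-0.00802642,  0.13862677,  0.27929752]), 'wrist_torque': array([-0.00508716,  0.05124992, -0.03021942]), 'grip_force': 0.0, 'grip_width': 0.9988071668875916}
scene (np.float64(476.71475473538817), array([[-0.8402311 ,  0.35773013, -0.40748111],
       [ 0.54213608,  0.54036937, -0.6434978 ],
       [-0.01000824, -0.76159707, -0.64797356]]), array([1097.54424255,  897.24361753,  984.53985604])) 0.9956640625 317.70966204717433 186.74107703044956
side (np.float64(432.88940307455863), array([[-0.99088658, -0.09304184,  0.09740128],
       [-0.13343433,  0.5791671 , -0.80421437],
       [ 0.01841397, -0.8098819 , -0.58630388]]), array([455.86161885, 902.64227905, 748.84786979])) 0.995921875 320.5237404664202 202.98277623047446
```

View pics/scene0.png

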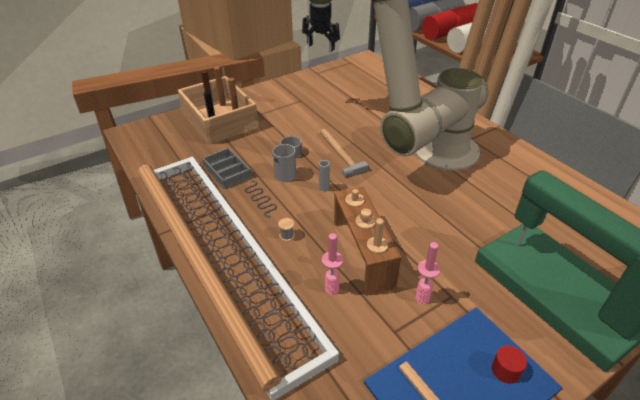

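View pics/side0.png

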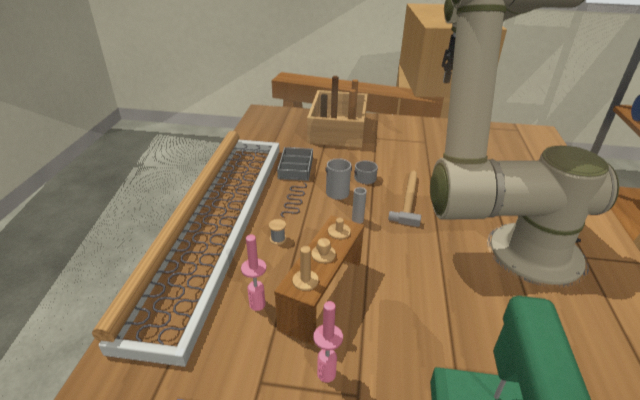

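The tall brush sits in the rack hole nearest the cameras: handle at about (380,232) in the scene view and (305,263) in the side view. The tall wide pot is at (284,162) in the scene view and (338,180) in the side view, with the low pot behind it and the narrow tin at (324,175).

```bash
python3 - <<'E'
from h import *
for n,bh,bp in(("scene",(360,210,400,262),(268,140,304,185)),("side",(285,240,325,295),(322,155,356,205))):
    P=np.load(f"pics/{n}0.npy")
    for lab,b,lo,hi in(("handle",bh,140,215),("rim",bp,85,110),("potwall",bp,20,90)):
        Q=P[b[1]:b[3],b[0]:b[2]].reshape(-1,3);Q=Q[(Q[:,2]>lo)&(Q[:,2]<hi)]
        print(n,lab,len(Q),Q.min(0).round(),Q.max(0).round(),np.median(Q,0).round(1))
        if lab=="rim":
            Q=Q[Q[:,2]>93];A=np.c_[2*Q[:,:2],np.ones(len(Q))];x=np.linalg.lstsq(A,(Q[:,:2]**2).sum(1),rcond=None)[0]
            print(" circle",x[:2],np.sqrt(x[2]+x[0]**2+x[1]**2))
    Q=P.reshape(-1,3);m=(abs(Q[:,2]-120)<4)&(Q[:,0]>200)&(Q[:,0]<800)&(abs(Q[:,1])<400);
    print(n,"rack",cv2.minAreaRect(Q[m][:,:2].astype(np.float32)),m.sum())
    Q=Q[(Q[:,2]>15)&(Q[:,2]<260)&(Q[:,0]>250)&(Q[:,0]<750)&(abs(Q[:,1])<400)]
    im=np.zeros((800,500),np.uint8);np.maximum.at(im,((Q[:,1]+400).astype(int),(Q[:,0]-250).astype(int)),Q[:,2].astype(np.uint8))
    cv2.imwrite(f"pics/top_{n}.png",im)
a=cv2.imread("pics/top_scene.png",0);b=cv2.imread("pics/top_side.png",0)
cv2.imwrite("pics/top.png",cv2.applyColorMap(np.maximum(a,b)[150:750],cv2.COLORMAP_JET))
E
```

```text
scene handle 315 [515. 213. 140.] [565. 315. 210.] [553.9 304.3 160.3]
scene rim 217 [ 500. -229.   85.] [ 575. -150.  105.] [ 537.3 -185.1   94.9]
 circle [ 536.5224823  -188.42135443] 34.28743580711663
scene potwall 639 [ 420. -326.   20.] [ 574. -150.   90.] [ 534.2 -176.8   56.6]
scene rack ((533.5543823242188, 220.9075164794922), (280.6153564453125, 233.15061950683594), 62.10806655883789) 1764
side handle 421 [527. 220. 140.] [566. 317. 208.] [552.  310.6 168. ]
side rim 267 [ 479. -226.   85.] [573. -50. 103.] [ 535.5 -175.4   93.9]
 circle [ 510.72331517 -151.50094016] 60.37003931688944
side potwall 671 [ 477. -289.   20.] [573. -48.  90.] [ 535.1 -161.6   65.6]
side rack ((576.9652709960938, 209.28115844726562), (272.92877197265625, 184.47154235839844), 72.53724670410156) 2507
```

View pics/top.png

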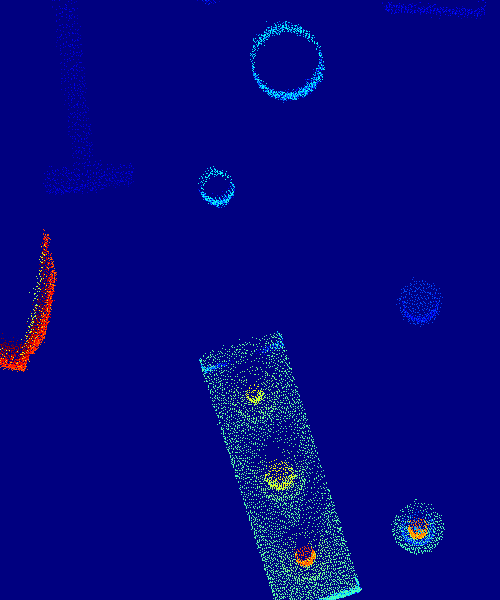

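The height map agrees: the pot ring is centred near x≈537, y≈-189, and the brush near x≈555, y≈305. One pink look-alike stands about 115 mm away, clear of the gripper.

```bash
cat >> h.py <<'E'
def to(x,y,z,gp=True):
    "offset (cm, tool axes) taking the grasp point to world x,y,z, tool made vertical"
    s=sense();q=s["ee_rot"];W=R.from_quat([q[1],q[2],q[3],q[0]])
    d=np.array([x,y,z+(54 if gp else 0)])-s["eef_pos"]
    return (W.inv().apply(d)/10).round(2)
E
python3 - <<'E'
from h import *
for n,r in(("scene",slice(205,245)),("side",slice(242,282))):
    P=np.load(f"pics/{n}0.npy").reshape(-1,3)
    Q=P[(P[:,2]>150)&(P[:,2]<212)&(abs(P[:,0]-555)<25)&(abs(P[:,1]-305)<25)]
    A=np.c_[2*Q[:,:2],np.ones(len(Q))];x=np.linalg.lstsq(A,(Q[:,:2]**2).sum(1),rcond=None)[0]
    print(n,len(Q),x[:2],np.sqrt(x[2]+x[0]**2+x[1]**2),np.percentile(Q,[2,98],0))
    Q=P[(P[:,2]>90)&(P[:,2]<104)&(abs(P[:,0]-537)<45)&(abs(P[:,1]+188)<45)]
    A=np.c_[2*Q[:,:2],np.ones(len(Q))];x=np.linalg.lstsq(A,(Q[:,:2]**2).sum(1),rcond=None)[0]
    print("pot",x[:2],np.sqrt(x[2]+x[0]**2+x[1]**2))
    Q=P[(P[:,2]>150)&(P[:,2]<230)&(P[:,0]>480)&(P[:,0]<760)&(P[:,1]>330)&(P[:,1]<480)];print(len(Q),np.median(Q,0) if len(Q) else 0)
print(to(553,306,255))
E
```

```text
scene 181 [555.2438766  305.30034235] 8.159163257367707 [[547.03265228 297.71937589 152.13792215]
 [564.69938872 314.72783167 208.06074041]]
pot [ 536.25867658 -188.66864158] 34.38566525873528
168 [499.63879049 427.5561201  180.58848085]
side 285 [555.28047176 306.89089215] 8.121802496775073 [[545.87008506 300.06194265 151.29959894]
 [564.7951137  315.63723582 206.97966784]]
pot [ 537.84204972 -187.51591223] 34.39301644081367
291 [495.28954947 431.17850131 181.67126165]
[ 62.86 -59.02  -0.48]
```

Call:
step_arm([
  {"offset":[4,-3.8,0],"rot":[0,0,0],"gripper":6},
  {"offset":[7.5,-7,0],"rot":[0,0,0],"gripper":6},
  {"offset":[11,-10.3,0],"rot":[0,0,0],"gripper":6},
  {"offset":[14.5,-13.6,0],"rot":[0,0,0],"gripper":6},
  {"offset":[18,-16.9,0],"rot":[0,0,0],"gripper":6},
  {"offset":[21.5,-20.1,0],"rot":[0,0,0],"gripper":6},
  {"offset":[25,-23.4,0],"rot":[0,0,0],"gripper":6},
  {"offset":[28.5,-26.7,0],"rot":[0,0,0],"gripper":6},
  {"offset":[32,-30,0],"rot":[0,0,0],"gripper":6},
  {"offset":[35.5,-33.3,0],"rot":[0,0,0],"gripper":6},
  {"offset":[39,-36.6,0],"rot":[0,0,0],"gripper":6},
  {"offset":[42,-39.4,0],"rot":[0,0,0],"gripper":6},
])

```text
time_s: 1.3
eef_pos: [438.1, 46.1, 303.8]
ee_rot: [-0.0, 0.98, 0.2, -0.0]
force: [0.6, -0.7, -0.0]
grip_width: 0.705
grip_force: 0.0
```

```bash
python3 -c "
from h import *
print(to(555,306,255),sense()['joints'].round(2))"
```

```text
[ 20.94 -19.33  -0.52] [-0.16  0.13  1.73  0.    1.28  1.01]
```

Call:
step_arm([
  {"offset":[3.5,-3.2,0],"rot":[0,0,0],"gripper":6},
  {"offset":[7,-6.5,0],"rot":[0,0,0],"gripper":6},
  {"offset":[10.5,-9.7,-0.3],"rot":[0,0,0],"gripper":6},
  {"offset":[14,-12.9,-0.5],"rot":[0,0,0],"gripper":6},
  {"offset":[17.5,-16.2,-0.5],"rot":[0,0,0],"gripper":6},
  {"offset":[20,-18.5,-0.5],"rot":[0,0,0],"gripper":6},
  {"offset":[20.9,-19.3,-0.5],"rot":[0,0,0],"gripper":6},
  {"offset":[20.9,-19.3,-0.5],"rot":[0,0,0],"gripper":6},
  {"offset":[20.9,-19.3,-0.5],"rot":[0,0,0],"gripper":6},
])

```text
time_s: 2.2
eef_pos: [554.5, 302.6, 308.4]
ee_rot: [0.0, 0.98, 0.2, -0.001]
force: [0.3, -0.6, 0.5]
grip_width: 0.703
grip_force: 0.0
```

```bash
python3 - <<'E'
from h import *
s=sense();c=capture("wrist");P=cloud(c,s)
cv2.imwrite("pics/w1.png",c["color"][...,::-1])
m=(P[...,2]>195)&(P[...,2]<215)&(abs(P[...,0]-555)<30)&(abs(P[...,1]-306)<30)&(c["depth"]>0)
Q=P[m];v,u=np.nonzero(m)
print(len(Q),Q.min(0),Q.max(0),cv2.minEnclosingCircle(Q[:,:2].astype(np.float32)) if len(Q) else 0,u.mean() if len(u) else 0)
print(s["eef_pos"],to(555,306,255))
E
```

```text
1013 [545.24026566 296.30228725 195.010868  ] [564.8544622  315.61907784 208.18255866] ((554.8558959960938, 306.1933898925781), 10.103501319885254) 313.8588351431392
[554.46119697 302.57644089 308.43139884] [ 0.19 -0.32 -0.02]
```

View pics/w1.png

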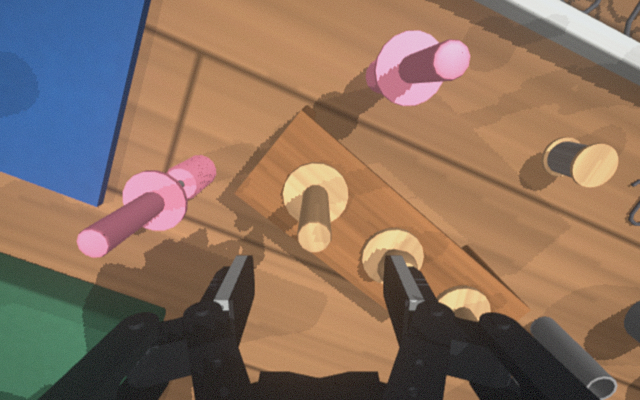

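The wrist view shows the wooden handle's top at (314,235), between the open fingers, measured at (554.9, 306.2). The pink look-alikes are clear of the fingers.

Call:
step_arm([
  {"offset":[0.2,-0.3,0],"rot":[0,0,0],"gripper":6},
  {"offset":[0.2,-0.3,2],"rot":[0,0,0],"gripper":6},
  {"offset":[0.2,-0.3,4],"rot":[0,0,0],"gripper":6},
  {"offset":[0.2,-0.3,6],"rot":[0,0,0],"gripper":6},
  {"offset":[0.2,-0.3,7.1],"rot":[0,0,0],"gripper":6},
  {"offset":[0.2,-0.3,7.1],"rot":[0,0,0],"gripper":6},
  {"offset":[0.2,-0.3,7.1],"rot":[0,0,0],"gripper":6},
], squeeze=50)

```text
time_s: 2.95
eef_pos: [555.6, 306.5, 238.9]
ee_rot: [-0.0, 0.98, 0.199, 0.001]
force: [1.0, 0.4, 0.9]
grip_width: 0.704
grip_force: 0.0
```

Call:
step_arm([
  {"offset":[0,0,0],"rot":[0,0,0],"gripper":3.5},
  {"offset":[0,0,0],"rot":[0,0,0],"gripper":2.5},
  {"offset":[0,0,0],"rot":[0,0,0],"gripper":1.2},
  {"offset":[0,0,0],"rot":[0,0,0],"gripper":1.2},
  {"offset":[0,0,0],"rot":[0,0,0],"gripper":1.2},
  {"offset":[0,0,0],"rot":[0,0,0],"gripper":1.2},
  {"offset":[0,0,0],"rot":[0,0,0],"gripper":1.2},
  {"offset":[0,0,0],"rot":[0,0,0],"gripper":1.2},
])

```text
time_s: 3.75
eef_pos: [555.5, 306.5, 238.6]
ee_rot: [0.0, 0.98, 0.2, 0.001]
force: [-0.9, -2.6, 5.9]
grip_width: 0.224
grip_force: 48.7
```

Call:
step_arm([
  {"offset":[0,0,-1],"rot":[0,0,0],"gripper":1.2},
  {"offset":[0,0,-2.5],"rot":[0,0,0],"gripper":1.2},
  {"offset":[0,0,-4],"rot":[0,0,0],"gripper":1.2},
  {"offset":[0,0,-6],"rot":[0,0,0],"gripper":1.2},
  {"offset":[0,0,-8],"rot":[0,0,0],"gripper":1.2},
  {"offset":[0,0,-10],"rot":[0,0,0],"gripper":1.2},
  {"offset":[0,0,-12],"rot":[0,0,0],"gripper":1.2},
  {"offset":[0,0,-14],"rot":[0,0,0],"gripper":1.2},
  {"offset":[0,0,-16],"rot":[0,0,0],"gripper":1.2},
  {"offset":[0,0,-16],"rot":[0,0,0],"gripper":1.2},
  {"offset":[0,0,-16],"rot":[0,0,0],"gripper":1.2},
])

```text
time_s: 4.85
eef_pos: [555.2, 306.6, 397.2]
ee_rot: [-0.0, 0.98, 0.2, -0.0]
force: [0.3, 0.4, -2.0]
grip_width: 0.219
grip_force: 48.8
```

```bash
python3 - <<'E'
from h import *
s=sense();print(s["eef_pos"],s["force"],s["grip_width"],s["joints"].round(2))
a=capture("scene");b=capture("side")
for c in(a,b):
    P=cloud(c)
    for lo,hi in((165,225),(232,262),(275,300),(150,400)):
        m=(P[...,2]>lo)&(P[...,2]<hi)&(np.hypot(P[...,0]-555,P[...,1]-306)<28);Q=P[m];v,u=np.nonzero(m)
        if len(Q)>5:
            A=np.c_[2*Q[:,:2],np.ones(len(Q))];x=np.linalg.lstsq(A,(Q[:,:2]**2).sum(1),rcond=None)[0]
            print(lo,len(Q),Q.mean(0).round(1),Q[:,2].min().round(1),"circ",x[:2].round(1),np.sqrt(x[2]+x[0]**2+x[1]**2).round(1))
cv2.imwrite("pics/lift.png",np.hstack([cv2.resize(a["color"][150:350,280:480],(400,400)),cv2.resize(b["color"][130:330,200:400],(400,400))])[...,::-1])
print(to(537,-188,345))
E
```

```text
[555.22248605 306.62731318 397.15693822] [ 0.2728405   0.39997105 -1.98493142] 0.2192402553609965 [0.32 0.54 0.93 0.   1.67 1.49]
165 256 [561.9 313.3 197.3] 168.3 circ [554.  304.7] 16.0
232 31 [556.2 306.6 244.4] 232.8 circ [559.3 307.7] 4.9
275 282 [558.6 310.  286.2] 278.7 circ [555.  306.2] 18.7
150 1329 [559.6 310.5 298.2] 168.3 circ [555.5 307.5] 16.0
165 420 [552.6 317.6 197.4] 168.4 circ [554.6 305.3] 16.5
232 47 [553.9 308.5 246.4] 232.4 circ [554.  307.8] 2.4
275 433 [553.6 313.1 285.3] 277.8 circ [554.4 308. ] 18.4
150 1569 [554.3 315.4 275.5] 168.4 circ [555.  309.5] 15.7
[-21.02  44.81  -0.22]
```

View pics/lift.png

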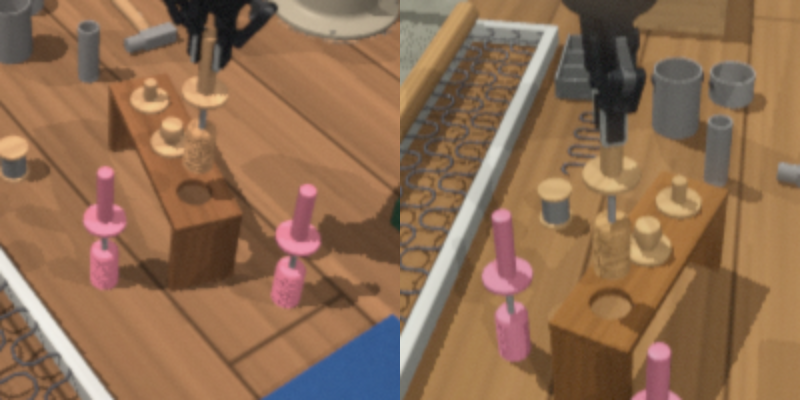

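The brush hangs straight in the gripper, clear of the rack (head at (200,145) in the left half), with its tip at z≈168. The other tools are still in their holes. Moving on to the pot.

Call:
step_arm([
  {"offset":[-0.5,1,-1.5],"rot":[0,0,0],"gripper":1.2},
  {"offset":[-1.4,3,-1.5],"rot":[0,0,0],"gripper":1.2},
  {"offset":[-2.8,6,-1.5],"rot":[0,0,0],"gripper":1.2},
  {"offset":[-4.5,9.5,-1.5],"rot":[0,0,0],"gripper":1.2},
  {"offset":[-6.1,13,-1.5],"rot":[0,0,0],"gripper":1.2},
  {"offset":[-7.7,16.5,-1.5],"rot":[0,0,0],"gripper":1.2},
  {"offset":[-9.4,20,-1.5],"rot":[0,0,0],"gripper":1.2},
  {"offset":[-11,23.5,-1.5],"rot":[0,0,0],"gripper":1.2},
  {"offset":[-12.7,27,-1.5],"rot":[0,0,0],"gripper":1.2},
  {"offset":[-14.3,30.5,-1.5],"rot":[0,0,0],"gripper":1.2},
  {"offset":[-16,34,-1],"rot":[0,0,0],"gripper":1.2},
  {"offset":[-17.6,37.5,-0.5],"rot":[0,0,0],"gripper":1.2},
])

```text
time_s: 6.15
eef_pos: [539.2, -109.5, 403.7]
ee_rot: [0.0, 0.98, 0.199, 0.0]
force: [0.0, -0.0, -0.9]
grip_width: 0.219
grip_force: 48.9
```

Call:
step_arm([
  {"offset":[-1.4,3,0.3],"rot":[0,0,0],"gripper":1.2},
  {"offset":[-2.5,5.5,0.5],"rot":[0,0,0],"gripper":1.2},
  {"offset":[-3.4,7.3,0.5],"rot":[0,0,0],"gripper":1.2},
  {"offset":[-3.4,7.3,0.5],"rot":[0,0,0],"gripper":1.2},
  {"offset":[-3.4,7.3,0.5],"rot":[0,0,0],"gripper":1.2},
  {"offset":[-3.4,7.3,0.5],"rot":[0,0,0],"gripper":1.2},
])

```text
time_s: 6.75
eef_pos: [537.1, -187.2, 398.4]
ee_rot: [0.0, 0.98, 0.2, 0.0]
force: [-1.0, 0.0, -0.9]
grip_width: 0.218
grip_force: 49.0
```

```bash
python3 - <<'E'
from h import *
s=sense();e=s["eef_pos"];print(e,s["force"],s["grip_width"],s["joints"].round(2))
def circ(Q):
    A=np.c_[2*Q[:,:2],np.ones(len(Q))];x=np.linalg.lstsq(A,(Q[:,:2]**2).sum(1),rcond=None)[0]
    return x[:2].round(1),np.sqrt(x[2]+x[0]**2+x[1]**2).round(1),len(Q),Q[:,2].min().round(1)
for n in("scene","side"):
    c=capture(n);P=cloud(c).reshape(-1,3)
    for lo,hi,r in((150,222,28),(92,104,45)):
        Q=P[(P[:,2]>lo)&(P[:,2]<hi)&(np.hypot(P[:,0]-537,P[:,1]+188)<r)];print(n,lo,circ(Q))
print(to(537,-188,345))
E
```

```text
[ 537.13900191 -187.18393122  398.36648591] [-1.02086023  0.03240646 -0.88200484] 0.2178406932720463 [-0.54  0.37  1.18  0.    1.59  0.63]
scene 150 (array([ 536.4, -187.4]), np.float64(14.9), 166, np.float64(169.2))
scene 92 (array([ 536.8, -188.2]), np.float64(34.5), 138, np.float64(92.0))
side 150 (array([ 537.1, -186.8]), np.float64(15.3), 212, np.float64(170.0))
side 92 (array([ 537.6, -187.3]), np.float64(34.3), 145, np.float64(92.0))
[-0.06  0.08 -0.08]
```

Call:
step_arm([
  {"offset":[0,0.1,2],"rot":[0,0,0],"gripper":1.2},
  {"offset":[0,0.1,4],"rot":[0,0,0],"gripper":1.2},
  {"offset":[0,0.1,6],"rot":[0,0,0],"gripper":1.2},
  {"offset":[0,0.1,8],"rot":[0,0,0],"gripper":1.2},
  {"offset":[0,0.1,10],"rot":[0,0,0],"gripper":1.2},
  {"offset":[0,0.1,12],"rot":[0,0,0],"gripper":1.2},
  {"offset":[0,0.1,14],"rot":[0,0,0],"gripper":1.2},
  {"offset":[0,0.1,15.2],"rot":[0,0,0],"gripper":1.2},
  {"offset":[0,0.1,15.8],"rot":[0,0,0],"gripper":1.2},
  {"offset":[0,0.1,16.1],"rot":[0,0,0],"gripper":1.2},
  {"offset":[0,0.1,16.1],"rot":[0,0,0],"gripper":1.2},
])

```text
time_s: 7.95
eef_pos: [537.8, -188.8, 237.3]
ee_rot: [0.0, 0.98, 0.2, 0.0]
force: [-0.3, 0.4, -0.8]
grip_width: 0.216
grip_force: 49.1
```

Call:
step_arm([
  {"offset":[0,0,0.1],"rot":[0,0,0],"gripper":1.2},
  {"offset":[0,0,0.2],"rot":[0,0,0],"gripper":1.2},
  {"offset":[0,0,0.2],"rot":[0,0,0],"gripper":1.2},
])

```text
time_s: 8.25
eef_pos: [537.7, -188.8, 235.1]
ee_rot: [0.0, 0.98, 0.2, 0.0]
force: [0.6, 0.1, -1.6]
grip_width: 0.22
grip_force: 49.1
```

Call:
step_arm([
  {"offset":[0,0,0.1],"rot":[0,0,0],"gripper":1.2},
  {"offset":[0,0,0.2],"rot":[0,0,0],"gripper":1.2},
  {"offset":[0,0,0.2],"rot":[0,0,0],"gripper":1.2},
  {"offset":[0,0,0.2],"rot":[0,0,0],"gripper":1.2},
])

```text
time_s: 8.65
eef_pos: [537.6, -188.8, 232.9]
ee_rot: [-0.0, 0.98, 0.2, -0.0]
force: [-0.1, -0.6, -1.0]
grip_width: 0.219
grip_force: 49.1
```

Call:
step_arm([
  {"offset":[0,0,0.1],"rot":[0,0,0],"gripper":1.2},
  {"offset":[0,0,0.1],"rot":[0,0,0],"gripper":1.2},
  {"offset":[0,0,0.1],"rot":[0,0,0],"gripper":1.2},
])

```text
time_s: 8.95
eef_pos: [537.8, -188.9, 232.5]
ee_rot: [0.0, 0.98, 0.2, 0.0]
force: [-0.6, -0.1, 6.2]
grip_width: 0.222
grip_force: 49.6
```

Call:
step_arm([
  {"offset":[0,0,-2],"rot":[0,0,0],"gripper":1.2},
  {"offset":[0,0,-4],"rot":[0,0,0],"gripper":1.2},
  {"offset":[0,0,-6],"rot":[0,0,0],"gripper":1.2},
  {"offset":[0,0,-7.8],"rot":[0,0,0],"gripper":1.2},
  {"offset":[0,0,-7.8],"rot":[0,0,0],"gripper":1.2},
  {"offset":[0,0,-7.8],"rot":[0,0,0],"gripper":1.2},
])

```text
time_s: 9.55
eef_pos: [537.5, -188.7, 308.9]
ee_rot: [-0.0, 0.98, 0.2, -0.0]
force: [0.4, 0.3, -1.5]
grip_width: 0.222
grip_force: 49.1
```

Call:
step_arm([
  {"offset":[0,0,2],"rot":[0,0,0],"gripper":1.2},
  {"offset":[0,0,4],"rot":[0,0,0],"gripper":1.2},
  {"offset":[0,0,6],"rot":[0,0,0],"gripper":1.2},
  {"offset":[0,0,7.2],"rot":[0,0,0],"gripper":1.2},
  {"offset":[0,0,7.6],"rot":[0,0,0],"gripper":1.2},
  {"offset":[0,0,7.8],"rot":[0,0,0],"gripper":1.2},
  {"offset":[0,0,7.8],"rot":[0,0,0],"gripper":1.2},
  {"offset":[0,0,7.8],"rot":[0,0,0],"gripper":1.2},
])

```text
time_s: 10.35
eef_pos: [537.8, -188.8, 232.5]
ee_rot: [0.0, 0.98, 0.2, 0.0]
force: [-0.0, 0.4, 4.3]
grip_width: 0.217
grip_force: 49.6
```

Call:
step_arm([
  {"offset":[0,0,-2],"rot":[0,0,0],"gripper":1.2},
  {"offset":[0,0,-4],"rot":[0,0,0],"gripper":1.2},
  {"offset":[0,0,-6],"rot":[0,0,0],"gripper":1.2},
  {"offset":[0,0,-7.8],"rot":[0,0,0],"gripper":1.2},
  {"offset":[0,0,-7.8],"rot":[0,0,0],"gripper":1.2},
  {"offset":[0,0,-7.8],"rot":[0,0,0],"gripper":1.2},
])

```text
time_s: 10.95
eef_pos: [537.5, -188.8, 309.1]
ee_rot: [-0.0, 0.98, 0.2, -0.0]
force: [0.8, 1.1, -0.8]
grip_width: 0.22
grip_force: 49.2
```

Call:
step_arm([
  {"offset":[0,0,2],"rot":[0,0,0],"gripper":1.2},
  {"offset":[0,0,4],"rot":[0,0,0],"gripper":1.2},
  {"offset":[0,0,6],"rot":[0,0,0],"gripper":1.2},
  {"offset":[0,0,7.2],"rot":[0,0,0],"gripper":1.2},
  {"offset":[0,0,7.6],"rot":[0,0,0],"gripper":1.2},
  {"offset":[0,0,7.8],"rot":[0,0,0],"gripper":1.2},
  {"offset":[0,0,7.8],"rot":[0,0,0],"gripper":1.2},
  {"offset":[0,0,7.8],"rot":[0,0,0],"gripper":1.2},
])

```text
time_s: 11.75
eef_pos: [537.8, -188.8, 232.5]
ee_rot: [0.0, 0.98, 0.2, 0.0]
force: [-0.1, 0.5, 4.4]
grip_width: 0.22
grip_force: 49.6
```

```bash
python3 - <<'E'
from h import *
a=capture("scene");b=capture("side")
cv2.imwrite("pics/dn.png",np.hstack([cv2.resize(a["color"][60:220,200:360],(400,400)),cv2.resize(b["color"][90:250,260:420],(400,400))])[...,::-1])
E
```

```text
(no output)
```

View pics/dn.png

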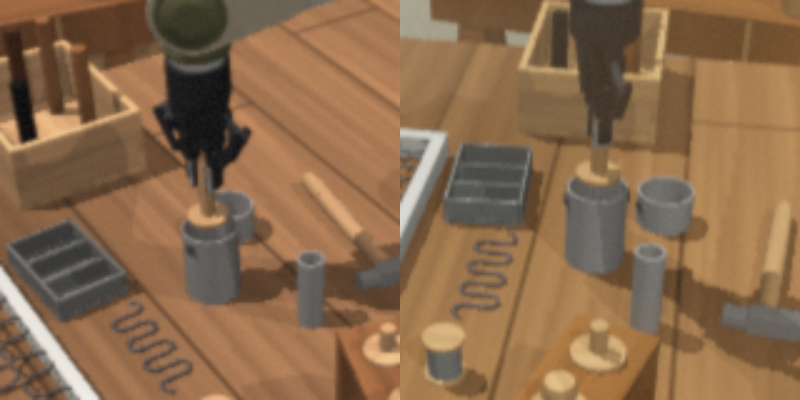

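The brush head is in the right pot, with the collar just above the rim (207,213 on the left; 598,172 on the right), and the pot is upright. Next I release gently and retreat straight up.

Call:
step_arm([
  {"offset":[0,0,-0.1],"rot":[0,0,0],"gripper":2.2},
  {"offset":[0,0,-0.1],"rot":[0,0,0],"gripper":3},
  {"offset":[0,0,-0.1],"rot":[0,0,0],"gripper":4},
  {"offset":[0,0,-0.1],"rot":[0,0,0],"gripper":5.5},
  {"offset":[0,0,-0.1],"rot":[0,0,0],"gripper":5.5},
  {"offset":[0,0,-0.1],"rot":[0,0,0],"gripper":5.5},
  {"offset":[0,0,-0.1],"rot":[0,0,0],"gripper":5.5},
])

```text
time_s: 12.55
eef_pos: [537.6, -188.8, 232.9]
ee_rot: [-0.0, 0.98, 0.2, 0.0]
force: [0.3, 0.2, 0.6]
grip_width: 0.641
grip_force: 0.0
```

Call:
step_arm([
  {"offset":[0,0,-1.5],"rot":[0,0,0],"gripper":5.5},
  {"offset":[0,0,-3],"rot":[0,0,0],"gripper":5.5},
  {"offset":[0,0,-5],"rot":[0,0,0],"gripper":5.5},
  {"offset":[0,0,-8],"rot":[0,0,0],"gripper":5.5},
  {"offset":[0,0,-11],"rot":[0,0,0],"gripper":5.5},
  {"offset":[0,0,-14],"rot":[0,0,0],"gripper":5.5},
  {"offset":[0,0,-14],"rot":[0,0,0],"gripper":5.5},
  {"offset":[0,0,-14],"rot":[0,0,0],"gripper":5.5},
])

```text
time_s: 13.35
eef_pos: [537.6, -188.8, 372.8]
ee_rot: [0.0, 0.98, 0.2, 0.0]
force: [0.3, -1.4, -0.4]
grip_width: 0.642
grip_force: 0.0
```

```bash
python3 - <<'E'
from h import *
s=sense();print(s["eef_pos"],s["force"])
a=capture("scene");b=capture("side")
for c in(a,b):
    P=cloud(c).reshape(-1,3);Q=P[(P[:,2]>125)&(P[:,2]<210)&(np.hypot(P[:,0]-537,P[:,1]+188)<60)];print(Q.mean(0),Q[:,2].max())
cv2.imwrite("pics/end.png",np.hstack([cv2.resize(a["color"][60:220,200:360],(400,400)),cv2.resize(b["color"][90:250,260:420],(400,400))])[...,::-1])
E
```

```text
[ 537.59228623 -188.77069263  372.76314772] [ 0.34853558 -1.36148998 -0.35609304]
[ 538.85254211 -185.98989936  167.61549848] 204.63234074650984
[ 537.21145024 -183.94738895  165.38694945] 201.1034404568029
```

View pics/end.png

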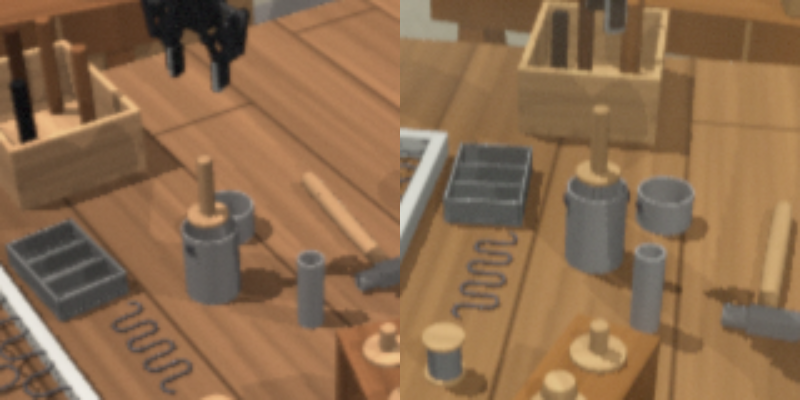

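The brush stands upright in the pot on its own (handle top at (205,160) on the left and (599,110) on the right), and the gripper is well clear.

```bash
python3 -c "
from rig import *
print(finish_job())"
```

```text
the job is handed in; nothing more can be done
None
```

The job is handed in at about 13.5 s: the tall pot was scrubbed with two full up-and-down strokes, and the brush is left standing upright in it, head on the bottom, with the pot still upright on the table.

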